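Lock a sample vial into the transport carrier

TASK

Stand the flanged sample vial in the carrier's round socket until its flange sits flat on the deck, then turn the cam knob clockwise (seen from above) until the sprung keeper snaps across on top of the vial's flange. Stop turning at once when it snaps in: the roller must not be forced hard against the end of its notch. Let go, and leave the pot and the bottles where they are.

Things in the scene. Friction and masses are not known exactly. Their poses are not given: they have to be found in the camera images.
- carrier: Grey aluminium block fixed to the table, 120 x 215 x 40 mm (x, y, z), its flat top (the deck) 40 mm above the table. Origin: centre of its underside. It stands turned by up to 0.4 rad either way. Offsets called 'carrier' below are in its own axes.
- socket (a point): Centre of the mouth of the round socket in the deck, at carrier (-12, 55, 40) mm; axes as the carrier's. The hole is 31 mm wide with a 2 mm chamfer and goes right through (40 mm).
- vial: Loose sample vial standing upright on the table to one side of the carrier, 80 mm tall, about 70 g; origin at the centre of its foot. From the foot up: clear body 28 mm in diameter and 34 mm high (foot tapered to 20 mm); white flange 38 mm in diameter, 4 mm thick; neck 21 mm in diameter, 16 mm high; cap 26 mm high.
- vial_cap (a point): Centre of the vial's white round cap, 30 mm in diameter, 26 mm high: the place to grip. 67 mm above the foot and 33 mm above the underside of the flange, so 33 mm above the deck when the vial is seated with its flange on the deck.
- knob: Black cam knob on the deck, on a vertical axis at carrier (-12, -45) mm; origin on the axis at deck height. A skirt 62 mm in diameter, top 16 mm above the deck, hides a steel cam. On it stands a straight grip bar 50 mm long (knob's x axis), 12 mm thick (y), top 48 mm above the deck, sides free from 24 mm up. At the start it lies within 0.15 rad of the carrier's x axis.
- knob_grip (a point): Where the bar is gripped: on the knob's axis, 38 mm above the deck; axes as the knob's. To be turned clockwise seen from above (yaw falls); takes 0.1 N m, 0.4 N m at the hump; stays where left. The cam is clocked differently under each knob, so the angle at which the keeper drops cannot be known beforehand: 0.4 to 1.4 rad clockwise of the start.
- keeper: Flat sprung steel arm, 10 mm wide, about 165 mm long, 6 to 12 mm above the deck along the carrier's +x side. Pivots about a vertical axis at carrier (18, -90) mm, its origin (at deck height). A roller midway is pressed on the cam; the free end has a tooth beside the socket. Yaw relative to the carrier: 0 when dropped into the notch, -0.07 to -0.13 rad while the roller rides on the cam.
- stop_pin: Pin of the roller, under the skirt's +x edge; origin at deck height. Just before the cam's notch the turning moment rises to a hump; then it falls away and reverses, and the roller drops in within 0.2 rad. After some 0.15 rad of free play the pin meets the notch's solid end wall and the moment rises steeply. Turning on harms it: the wall force on the pin must stay under 7 N (about 0.15 N m).
- keeper_tip (a point): Top of the tooth's inner edge, 12 mm above the deck. Dropped in, it is at carrier x = 1.5 mm, 13.5 mm from the socket's axis, over the vial's flange; while the roller rides on the cam it is 10 to 19 mm further out to +x, clear of the flange. A vial that is not fully down blocks it.
- pot: Bystander: squat round sample pot with white lid, no flange, 42 mm in diameter, 50 mm tall, on the table to the other side of the carrier from the vial. Origin: centre of its underside.
- sanitiser: Bystander: white pump bottle, 64 mm in diameter, 193 mm tall, far left. Origin: centre of its underside.
- water: Bystander: green water bottle, 62 mm in diameter, 210 mm tall, far right. Origin: centre of its underside.

How it is judged:
On the way, in this order (a step that is already met when the one before it is completed fails the run):
1. the vial stands seated in the socket, its flange on the deck, the keeper still out (horizontal distance between vial_cap and socket below 0.006 m and z of vial_cap in the frame of socket below 0.035 m and angle between vial_cap's own z axis and vertical below 0.1 rad and x of keeper_tip in the frame of carrier above 0.008 m), for 0.2 s.
2. the keeper has dropped in over the flange of the seated vial (x of keeper_tip in the frame of carrier below 0.0045 m and z of vial_cap in the frame of socket below 0.035 m), for 0.2 s.
At the end, for the whole second after the job is handed in: The vial stands in the socket (cap centre within 6 mm of the socket's axis, flange within 2 mm of the deck, tilted less than 0.1 rad) and the keeper's tooth is home over its flange (within 3 mm of fully dropped) (all of step 2 and horizontal distance between vial_cap and socket below 0.006 m and angle between vial_cap's own z axis and vertical below 0.1 rad); the robot touches nothing.
It fails at once if the end wall of the notch is forced against the stop pin with more than 7 N (contact force between knob and stop_pin above 7 N).
It fails at once if the pot or a bottle is moved more than 25 mm (distance of any of pot, sanitiser, water from where it was at the start of the episode above 0.025 m).
It also fails if it takes over 72 s, if anything falls off the work surface, if the arm or the gripper's body presses on something with over 40 N, if the wrist force passes 120 N, or if a joint passes its speed limit or range.

ROBOT

A 7-joint arm with a two-finger parallel gripper is mounted at the origin on the work surface. World frame = base frame: x ahead of the robot, y to its left, z up, the work surface at z = 0. Lengths are in m, angles in rad, forces in N, time in s.
With the tool pointing down it reaches from about 0.425 to 0.925 m from the base axis. Payload 6.8 kg.
Tool frame: the origin (TCP) lies at the very end of the fingers, on their centre line; the grasp point (between the pads) lies grasp_offset behind it (grasp_offset is the distance from the TCP to the grasp point, in m); z points along the fingers, y is the direction in which the jaws open and shut (so a half turn about z gives the same grasp; the last joint's range is limited). The gripper opens to 85 mm and grips with 20 to 120 N. Pads are 22 mm wide; open, the fingers measure 114 mm over their backs; the gripper's body (76 mm by 85 mm) begins 54 mm behind the grasp point. The pads swing forward as they close: fully open they stand 13 mm farther back than shut.
Start: joints at [1.126, 0.477, 0.022, 1.555, -0.011, 1.109, -0.083], TCP at [0.223, -0.637, 0.231] pointing down, gripper open.
Joint ranges: [-2.96, 2.96], [-0.34, 2.1], [-1.41, 1.46], [0.24, 2.44], [-1.37, 4.51], [0.17, 1.92], [-2.96, 2.96]. Speed limits (rad/s): [2.39, 2.39, 3.14, 3.14, 3.14, 3.14, 3.14].

INTERFACE

Orientations are given as a unit quaternion [w, x, y, z].
In Python, from station import * gives the robot as it stands.
- The arm moves only by the shell command python3 -m handwheel 'ROWS' [FORCE]. ROWS is JSON, one flat list of numbers, 7 for each row, row after row: the shift along the world's x, y, z in cm, then the turn, a rotation vector about the world's x, y, z in degrees, then the opening, from 0 (shut) to 1 (fully open). In form: [tx, ty, tz, ax, ay, az, fingers, tx, ty, tz, ax, ay, az, fingers, ...]. A call has 1 to 8 rows; each row is the pose to reach, as a shift and turn from the pose measured when the call began; what a row does not reach only later rows make up. A row lasts 1/12 s, in which the tool goes at most 41.7 mm and 7.16 degrees, less where a joint would pass 70% of its speed; a pose out of reach is approached as far as the arm can. A call with a gripper value outside its range is refused whole. The fingers move at their own pace and stop on an object; FORCE is the grip in N (left out, the last holds). Time passes only in rows, so rows that repeat a pose let the fingers close. It gives the time, the measured TCP pose, the force and the opening at its end, in the units of the state.
- get_obs(): the state, without advancing time (a new reading comes with each control period).
- read_camera(name): name is "scene" or "top" or "wrist"; returns the picture (420x560x3 uint8, red, green, blue); there is no depth.
- camera_info(name): a dict with "fx", "fy", "cx", "cy" (pixels), "k1" (the pictures are not rectified: a ray, as slopes to the right and down, at radius r is drawn at 1 + k1 r^2 times it, then the intrinsics apply), "R" (3x3) and "t" (3): a world point X has camera coordinates R X + t; the wrist camera has in their place "mount" (4x4, takes a point from camera to tool coordinates, whose origin is the TCP and whose axes are the flange's). Camera axes: x right, y down, z forward; pixel columns grow to the right and rows downward; lengths in m; the calibration is good to about 2 mm. A picture is of the moment at which its call begins: read the wrist's pose just before it. camera_info takes no time and is no camera call.
- hand_in(): hands the job in, once; it reports no verdict.
The state is a dict: "t": time; "q": joint angles; "joint_vel": joint speeds; "joint_torque": joint torques, N m; "eef_pos": TCP position; "tool_rot": TCP orientation; "contact_force": force on the tool from outside, world axes, zero at the start; "torque": the same for the moment, N m; "gripper_width": opening from 0.0 (shut) to 1.0 (fully open).
Only numpy, scipy, OpenCV 4.12 (cv2) and the standard library are available. Lean on these libraries where they do the work, as an engineer would, in place of code of your own. Each camera call takes 0.05 s, during which the arm holds its last target. There are 200 camera calls.

## Working session

There is one attempt and no reset: what is moved stays moved. The work goes in short steps, Python scripts to look and compute and a shell command to move; the robot and the scene stay as the last step left them, time stands still between calls to the robot, and variables do not carry over. Pictures are saved under pics/ and viewed, on a budget of 10 in all, crops included, one or two more only if the job needs it, and the job is handed in when it is done.

```bash
mkdir -p pics; cat > h.py <<'E'
from station import *
import numpy as np, cv2
from scipy.spatial.transform import Rotation as Rn
def snap(n,f):
    im=read_camera(n); cv2.imwrite('pics/'+f,im[:,:,::-1]); return im
def ext(n,o=None):
    c=camera_info(n)
    if 'R' in c: return c,np.array(c['R']),np.array(c['t'])
    o=o or get_obs(); q=o['tool_rot']; T=np.eye(4); T[:3,:3]=Rn.from_quat([q[1],q[2],q[3],q[0]]).as_matrix(); T[:3,3]=o['eef_pos']
    M=np.linalg.inv(T@np.array(c['mount'])); return c,M[:3,:3],M[:3,3]
def proj(n,X,o=None):
    c,R,t=ext(n,o); p=np.atleast_2d(X)@R.T+t; s=p[:,:2]/p[:,2:]; s=s*(1+c['k1']*(s**2).sum(1,keepdims=True))
    return s*[c['fx'],c['fy']]+[c['cx'],c['cy']]
def ray(n,uv,z,o=None):
    c,R,t=ext(n,o); d=(np.atleast_2d(uv)-[c['cx'],c['cy']])/[c['fx'],c['fy']]; s=d.copy()
    for _ in range(20): s=d/(1+c['k1']*(s**2).sum(1,keepdims=True))
    D=np.c_[s,np.ones(len(s))]@R; C=-R.T@t; return C+D*((z-C[2])/D[:,2])[:,None]
E
python3 - <<'E'
from h import *
o=get_obs(); print(o)
a=snap('top','top0.png'); b=snap('scene','scene0.png')
for n in ('top','scene'):
    c,R,t=ext(n); print(n,-R.T@t,c['fx'],c['k1'])
print(camera_info('wrist'))
E
```

```text
{'t': 0.0, 'q': array([ 1.12593502,  0.47778416,  0.02235094,  1.55645613, -0.01148827,
        1.10932929, -0.08310684]), 'joint_vel': array([ 7.51659805e-04, -5.20579285e-04,  2.40961411e-04,  2.10118707e-04,
       -5.20172651e-04, -7.41093217e-04, -5.37449805e-05]), 'joint_torque': array([-6.35678080e-04, -5.96458375e+01,  1.60796173e+00, -2.81204921e+01,
        1.25232138e-02,  9.45267297e-03, -1.32331607e-05]), 'eef_pos': array([ 0.22281736, -0.63652423,  0.23033467]), 'tool_rot': array([-8.95266668e-04,  9.85856181e-01,  1.67590979e-01, -2.29761454e-04]), 'contact_force': array([0.38035895, 0.77679216, 0.01894179]), 'torque': array([ 0.01662485, -0.00740795, -0.00623279]), 'gripper_width': 0.9981933659346155}
top [0.30321766 0.01510847 1.61216313] 513.8406994927599 -0.115993414941023
scene [ 1.44266055 -0.05078949  0.67450471] 429.6671417926732 -0.09541351799940129
{'fx': 316.49648137081044, 'fy': 316.49648137081044, 'cx': 278.64798661804247, 'cy': 208.17133501914134, 'k1': -0.05015828925207635, 'mount': array([[-1.15816986e-03, -9.47882599e-01, -3.18617698e-01,
         8.36998068e-02],
       [ 9.99999261e-01, -1.21559530e-03, -1.86033973e-05,
         7.01591105e-04],
       [-3.69676339e-04, -3.18617484e-01,  9.47883306e-01,
        -1.42364821e-01],
       [ 0.00000000e+00,  0.00000000e+00,  0.00000000e+00,
         1.00000000e+00]])}
```

View pics/top0.png

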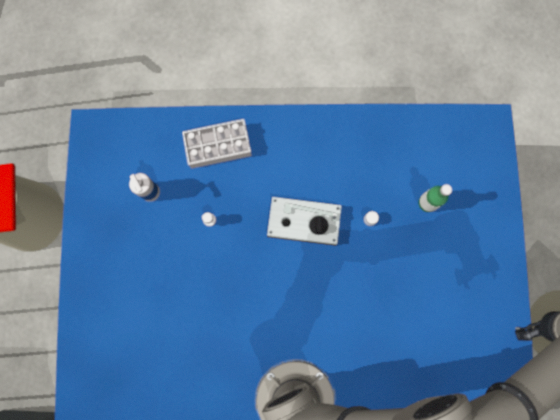

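View pics/scene0.png

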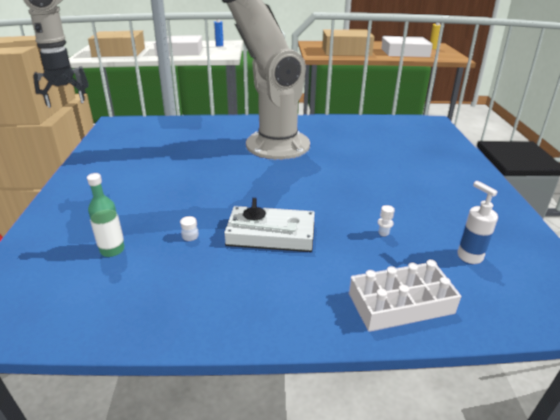

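The top view shows the vial cap at (208,219), the carrier around (305,220), the pot at (371,218), and bottles at (143,187) and (435,200). The scene view shows the flanged vial at (386,220). Next I'll enlarge crops of both.

```bash
python3 - <<'E'
from h import *
a=cv2.imread('pics/top0.png'); b=cv2.imread('pics/scene0.png')
c1=cv2.resize(a[185:255,255:355],None,fx=6,fy=6,interpolation=cv2.INTER_CUBIC)   # 600x420
c2=cv2.resize(a[205:233,195:223],None,fx=6,fy=6,interpolation=cv2.INTER_CUBIC)
out=np.zeros((420,790,3),np.uint8); out[:,:600]=c1; out[:168,610:778]=c2
c3=cv2.resize(b[200:240,370:402],None,fx=5,fy=5,interpolation=cv2.INTER_CUBIC); out[200:400,610:770]=c3
cv2.imwrite('pics/crop1.png',out)
E
```

```text
(no output)
```

View pics/crop1.png

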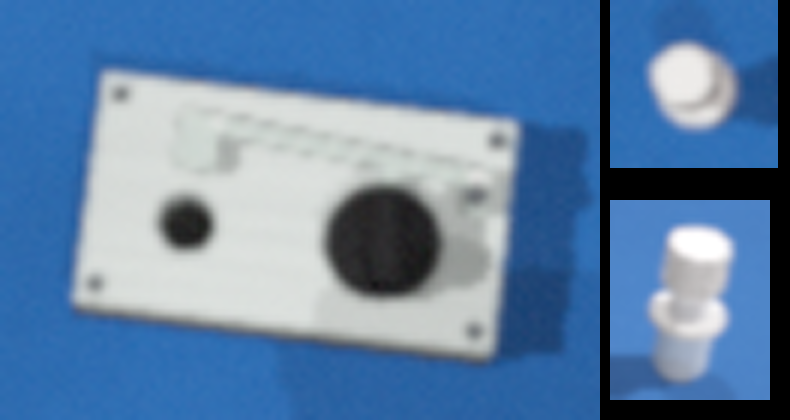

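The crop shows the deck corners at (103,70), (518,122), (494,358) and (74,305), the socket at (186,222), the skirt at (383,240), and the cap top at (684,76).

```bash
python3 - <<'E'
from h import *
f=lambda p,o:(np.array(p)+.5)/6-.5+o
cor=ray('top',f([(103,70),(518,122),(494,358),(74,305)],[255,185]),.04)[:,:2]
soc=ray('top',f([(186,222)],[255,185]),.04)[0]; sk=ray('top',f([(383,240)],[255,185]),.056)[0]
# far-left, far-right, near-right, near-left ; carrier x=forward, y=left
loc=np.array([(60,107.5),(60,-107.5),(-60,-107.5),(-60,107.5)])/1e3
P=np.r_[cor,soc[None,:2],sk[None,:2]]; L=np.r_[loc,[(-.012,.055)],[(-.012,-.045)]]
Pc=P.mean(0);Lc=L.mean(0);A=(P-Pc);B=(L-Lc)
th=np.arctan2((B[:,0]*A[:,1]-B[:,1]*A[:,0]).sum(),(B*A).sum())
R=np.array([[np.cos(th),-np.sin(th)],[np.sin(th),np.cos(th)]]); c=Pc-R@Lc
print('yaw',th,'origin',c,'res mm',(P-(L@R.T+c))*1e3)
print('socket',soc,'fit',R@[-.012,.055]+c,'knob fit',R@[-.012,-.045]+c,sk)
v=ray('top',f([(75,75)],[195,205]),.08)[0]; print('vial',v,np.hypot(*v[:2]))
s=ray('scene',(np.array([[699-610,243-200]])+.5)/5-.5+[370,200],.08)[0]; print('vial scene',s)
s=ray('scene',(np.array([[680-610,372-200]])+.5)/5-.5+[370,200],.0)[0]; print('foot front',s)
E
```

```text
yaw -0.1363302430870775 origin [ 0.54713324 -0.03544715] res mm [[ 2.23465387  1.12021017]
 [ 1.22069071 -1.08190903]
 [-2.64680733 -1.38673843]
 [-1.78105305  0.54318002]
 [ 0.18978683  1.07797684]
 [ 0.78272897 -0.27271958]]
socket [0.54290933 0.02175141 0.04      ] fit [0.54271955 0.02067343] knob fit [ 0.52912871 -0.07839871] [ 0.52991144 -0.07867143  0.056     ]
vial [0.55344287 0.25928901 0.08      ] 0.6111708399267747
vial scene [0.55344304 0.26142164 0.08      ]
foot front [0.55560233 0.26278107 0.        ]
```

```bash
python3 -m handwheel '[1.7,3.75,0,0,0,-3.4,1, 3.4,7.5,0,0,0,-6.8,1, 5.1,11.25,0,0,0,-10.2,1, 6.8,15,0,0,0,-13.6,1, 8.5,18.75,0,0,0,-17,1, 10.2,22.5,0,0,0,-20.4,1, 11.9,26.25,0,0,0,-23.8,1, 13.6,30,0,0,0,-27,1]' 20; python3 -c "
from station import *
import station;print([n for n in dir(station) if not n.startswith('_')]);print(globals().get('grasp_offset'));print(get_obs()['q'])"
```

```text
t: 0.77
eef_pos: [0.3591, -0.3345, 0.2303]
tool_rot: [-0.001, 0.998, -0.069, -0.0]
contact_force: [1.4, -0.1, 0.9]
gripper_width: 0.999
['PlanningError', 'camera_info', 'get_obs', 'grasp_offset', 'hand_in', 'read_camera']
0.0187
[ 0.66259983  0.17752424 -0.04379721  1.98332884  0.00769499  0.98207961
 -1.09307428]
```

```bash
python3 -m handwheel '[1.4,3.7,0,0,0,7,1, 2.8,7.4,0,0,0,14,1, 4.2,11.1,0,0,0,21,1, 5.6,14.8,0,0,0,28,1, 7,18.5,0,0,0,35,1, 8.4,22.2,0,0,0,42,1, 9.8,25.9,0,0,0,49,1, 11.2,29.6,0,0,0,56,1]'
python3 -m handwheel '[1,3.7,0,0,0,7,1, 2,7.4,0,0,0,14,1, 3,11.1,0,0,0,21,1, 4,14.8,0,0,0,28,1, 5,18.5,0,0,0,35,1, 6,22.2,0,0,0,42,1, 7,25.9,0,0,0,49,1, 8,29.6,0,0,0,56,1]'
python3 -m handwheel '[0,0,0,0,0,7,1, 0,0,0,0,0,14,1, 0,0,0,0,0,21,1, 0,0,0,0,0,28,1, 0,0,0,0,0,35,1, 0,0,0,0,0,42,1,  0,0,0,0,0,49,1,  0,0,0,0,0,56,1]'
python3 - <<'E'
from h import *
o=get_obs(); print(o['q'][[0,6]],o['eef_pos'])
im=snap('wrist','w1.png'); print(proj('wrist',[[.5535,.2603,.08],[.5535,.2603,.034]],o))
E
```

```text
t: 1.43
eef_pos: [0.4711, -0.0367, 0.2302]
tool_rot: [-0.001, 0.912, 0.41, -0.001]
contact_force: [0.7, -0.5, -0.3]
gripper_width: 1.002
t: 2.1
eef_pos: [0.5512, 0.2607, 0.2299]
tool_rot: [-0.0, 0.61, 0.792, -0.001]
contact_force: [0.8, -0.6, 1.2]
gripper_width: 1.0
t: 2.77
eef_pos: [0.551, 0.2605, 0.2294]
tool_rot: [0.0, 0.164, 0.986, -0.001]
contact_force: [-1.2, -0.2, -0.5]
gripper_width: 1.002
[0.07993652 0.35104193] [0.55098623 0.26045693 0.2294077 ]
[[279.45973152 192.73037352]
 [279.49198796 181.26797976]]
```

View pics/w1.png

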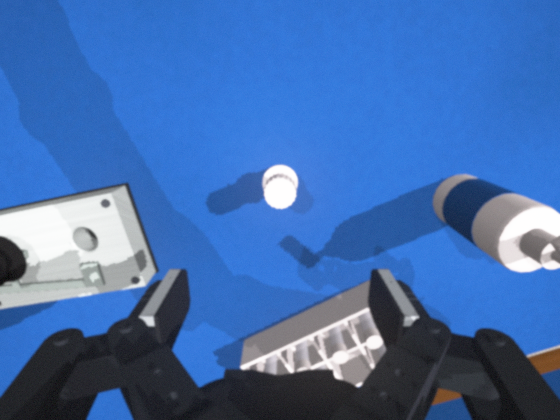

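The wrist view shows the cap top at (280,193). I predicted (279.5,192.7), so they agree. Descending to grip.

```bash
python3 -m handwheel '[0.1,0,-3.5,0,0,5,1, 0.2,0,-7,0,0,11,1, 0.2,0,-10.5,0,0,11,1, 0.2,0,-13,0,0,11,1, 0.2,0,-15.5,0,0,11,1, 0.2,0,-17.7,0,0,11,1, 0.2,0,-17.7,0,0,11,1, 0.2,0,-17.7,0,0,11,1]' 30
python3 -m handwheel '[0,0,0,0,0,0,0.2, 0,0,0,0,0,0,0.2, 0,0,0,0,0,0,0.2, 0,0,0,0,0,0,0.2, 0,0,0,0,0,0,0.2, 0,0,0,0,0,0,0.2, 0,0,0,0,0,0,0.2, 0,0,0,0,0,0,0.2]' 30
python3 -m handwheel '[0,0,1,0,0,0,0.2, 0,0,3,0,0,0,0.2, 0,0,6,0,0,0,0.2, 0,0,9,0,0,0,0.2, 0,0,9,0,0,0,0.2, 0,0,9,0,0,0,0.2]' 30
```

```text
t: 3.48
eef_pos: [0.5522, 0.2598, 0.0514]
tool_rot: [-0.001, 0.066, 0.998, -0.002]
contact_force: [0.3, 0.0, 0.9]
gripper_width: 1.0
t: 4.15
eef_pos: [0.5528, 0.2601, 0.0524]
tool_rot: [-0.0, 0.066, 0.998, -0.002]
contact_force: [-0.8, -1.2, 5.9]
gripper_width: 0.343
t: 4.65
eef_pos: [0.5538, 0.2608, 0.1447]
tool_rot: [0.001, 0.066, 0.998, -0.001]
contact_force: [-0.3, 0.4, -1.1]
gripper_width: 0.338
```

```bash
python3 -m handwheel '[-0.2,-4,0,0,0,0,0.2, -0.4,-8,0,0,0,0,0.2, -0.6,-12,0,0,0,0,0.2, -0.8,-16,0,0,0,0,0.2, -1,-20,0,0,0,0,0.2, -1.1,-23,0,0,0,0,0.2, -1.15,-24,0,0,0,0,0.2, -1.15,-24,0,0,0,0,0.2]'
python3 -m handwheel '[0,0,-2,0,0,0,0.2, 0,0,-4,0,0,0,0.2, 0,0,-4.2,0,0,0,0.2, 0,0,-4.2,0,0,0,0.2]'
python3 - <<'E'
from h import *
o=get_obs(); print(o['eef_pos'])
w=snap('wrist','w2.png'); t=snap('top','t2.png'); s=snap('scene','s2.png')
out=np.zeros((600,790,3),np.uint8); out[:420,:560]=w[:,:,::-1]
c=cv2.resize(s[190:260,215:330,::-1],None,fx=4,fy=4); out[420-100:420-100+280,790-460:790]=c
cv2.imwrite('pics/m2.png',out)
c,s_=np.cos(-.136),np.sin(-.136); R=np.array([[c,-s_],[s_,c]]); f=lambda x,y,z:np.r_[R@[x,y]+[.5471,-.0354],z]
print('socket rim wrist',proj('wrist',[f(-.012+a,.055+b,.04) for a,b in((0,0),(.0155,0),(-.0155,0),(0,.0155),(0,-.0155))],o))
print('corners',proj('wrist',[f(a,b,.04) for a,b in((.06,.1075),(-.06,.1075))],o))
E
```

```text
t: 5.32
eef_pos: [0.5413, 0.0164, 0.1433]
tool_rot: [-0.0, 0.069, 0.998, -0.002]
contact_force: [-0.2, 0.3, -1.0]
gripper_width: 0.341
t: 5.65
eef_pos: [0.5401, 0.0182, 0.1002]
tool_rot: [-0.002, 0.068, 0.998, -0.002]
contact_force: [0.2, -0.3, -0.3]
gripper_width: 0.338
[0.54008466 0.01815328 0.10018216]
socket rim wrist [[283.16635112 227.98395349]
 [283.10003038 248.38110487]
 [283.23374661 206.62534542]
 [305.63720213 227.97766774]
 [260.70263195 227.98021096]]
corners [[351.2925084  315.01950964]
 [364.85785962 158.66408938]]
```

View pics/m2.png

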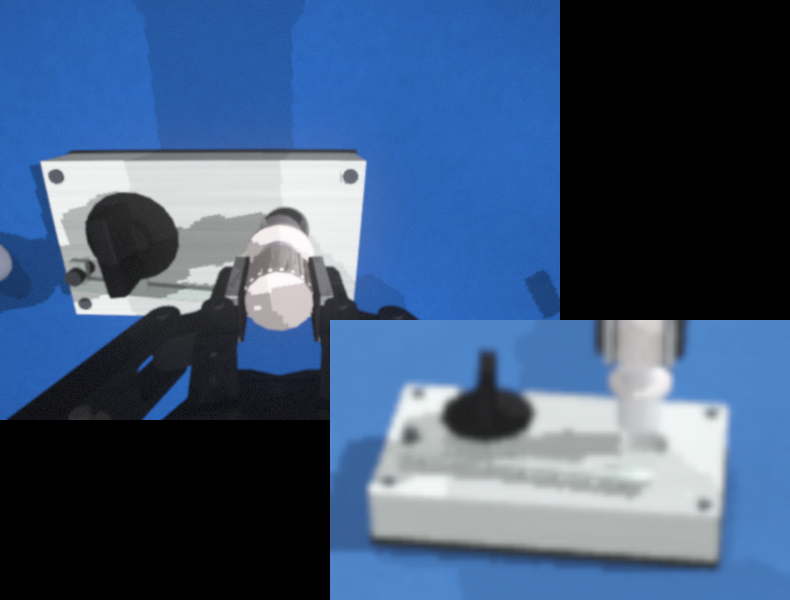

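The socket's rear rim is at about (286,208) against a predicted (283,207), roughly 1 mm toward +y. I'll centre on that and lower gently.

```bash
python3 -m handwheel '[0.24,0.36,0,0,0,0,0.2, 0.24,0.36,0,0,0,0,0.2, 0.24,0.36,-0.5,0,0,0,0.2, 0.24,0.36,-0.9,0,0,0,0.2, 0.24,0.36,-1.2,0,0,0,0.2, 0.24,0.36,-1.5,0,0,0,0.2, 0.24,0.36,-1.5,0,0,0,0.2]'
```

```text
t: 6.38
eef_pos: [0.5438, 0.0212, 0.0864]
tool_rot: [-0.0, 0.069, 0.998, -0.002]
contact_force: [-0.4, 0.5, -0.7]
gripper_width: 0.338
```

```bash
python3 -m handwheel '[0,0,-0.4,0,0,0,0.2, 0,0,-0.8,0,0,0,0.2, 0,0,-1.2,0,0,0,0.2, 0,0,-1.5,0,0,0,0.2, 0,0,-1.5,0,0,0,0.2]'
```

```text
t: 6.8
eef_pos: [0.5433, 0.0211, 0.0706]
tool_rot: [-0.001, 0.069, 0.998, -0.002]
contact_force: [-0.9, 0.5, -0.9]
gripper_width: 0.34
```

```bash
python3 -m handwheel '[0,0,-0.4,0,0,0,0.2, 0,0,-0.8,0,0,0,0.2, 0,0,-1.0,0,0,0,0.2, 0,0,-1.2,0,0,0,0.2, 0,0,-1.2,0,0,0,0.2]'
```

```text
t: 7.22
eef_pos: [0.5433, 0.0212, 0.0585]
tool_rot: [-0.001, 0.069, 0.998, -0.002]
contact_force: [-0.6, -0.6, 0.0]
gripper_width: 0.339
```

Almost down with no force. I'll press a little to feel the deck, then release.

```bash
python3 -m handwheel '[0,0,-0.1,0,0,0,0.2, 0,0,-0.15,0,0,0,0.2, 0,0,-0.2,0,0,0,0.2, 0,0,-0.2,0,0,0,0.2]'
```

```text
t: 7.55
eef_pos: [0.5435, 0.0212, 0.0582]
tool_rot: [-0.0, 0.069, 0.998, -0.003]
contact_force: [-6.7, -2.2, 18.5]
gripper_width: 0.341
```

```bash
python3 -m handwheel '[0,0,0,0,0,0,1, 0,0,0,0,0,0,1, 0,0,0,0,0,0,1, 0,0,0,0,0,0,1, 0,0,0,0,0,0,1, 0,0,2,0,0,0,1, 0,0,6,0,0,0,1, 0,0,10,0,0,0,1]'
python3 -m handwheel '[0,-3,0,0,0,0,1, -0.6,-6,0,0,0,0,1, -1.2,-9.5,0,0,0,0,1, -1.2,-9.5,0,0,0,0,1, -1.2,-9.5,0,0,0,0,1]'
python3 - <<'E'
from h import *
o=get_obs(); print(o['eef_pos'],o['tool_rot'],o['q'][6])
w=snap('wrist','w3.png'); t=snap('top','t3.png'); s=snap('scene','s3.png')
out=np.zeros((600,790,3),np.uint8); out[:420,:560]=w[:,:,::-1]
c=cv2.resize(s[190:260,215:330,::-1],None,fx=4,fy=4); out[320:600,330:]=c
c=cv2.resize(t[195:240,265:345,::-1],None,fx=4,fy=4); out[420:600,0:320]=c
cv2.imwrite('pics/m3.png',out)
E
```

```text
t: 8.22
eef_pos: [0.5421, 0.0213, 0.158]
tool_rot: [-0.003, 0.068, 0.998, -0.003]
contact_force: [0.8, -0.5, 0.5]
gripper_width: 1.002
t: 8.63
eef_pos: [0.5295, -0.0766, 0.1575]
tool_rot: [-0.003, 0.071, 0.997, -0.003]
contact_force: [-0.5, 0.6, 0.4]
gripper_width: 0.998
[ 0.52952386 -0.07663131  0.15754726] [-0.00299281  0.07087416  0.99747625 -0.00300375] 1.0523527923754898
```

View pics/m3.png

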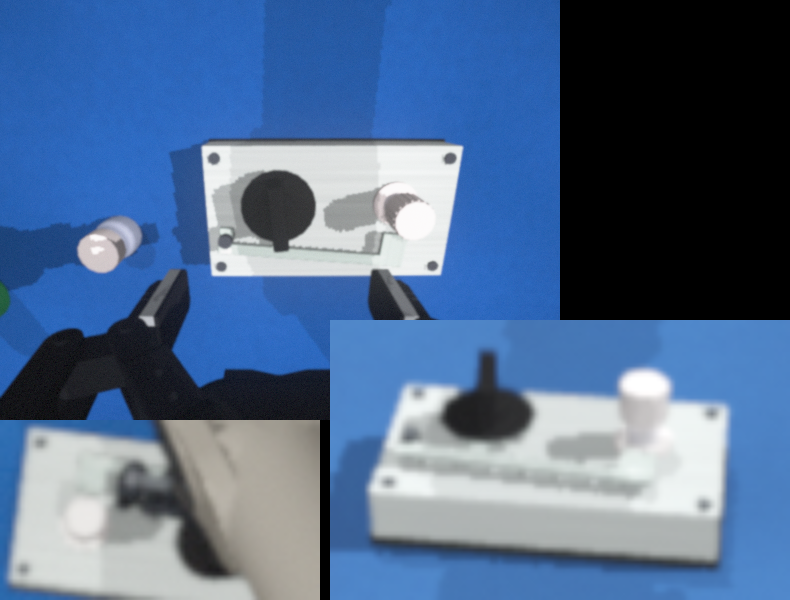

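The vial is seated with its flange on the deck, and the keeper is out. The bar runs roughly from (273,190) to (281,248) in the wrist view. I'll enlarge that with more contrast to get its angle.

```bash
python3 - <<'E'
from h import *
w=cv2.imread('pics/w3.png')[160:265,220:340].astype(float)
g=np.clip((w-10)*3.5,0,255).astype(np.uint8)
cv2.imwrite('pics/bar.png',cv2.resize(g,None,fx=5,fy=5,interpolation=cv2.INTER_CUBIC))
E
```

```text
(no output)
```

View pics/bar.png

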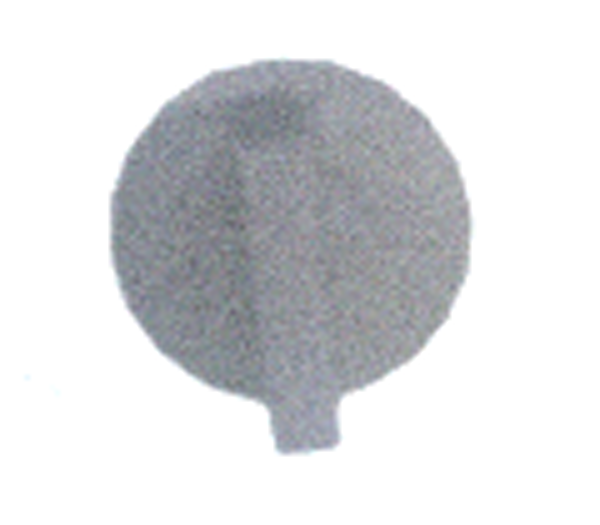

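```bash
python3 - <<'E'
from h import *
o=get_obs()
p=(np.array([(240,150),(278,452),(339,443),(292,233)])+.5)/5-.5+[220,160]
X=ray('wrist',p[:3],.088,o)[:,:2]*1e3; print(X)
d=X[1]-X[0]; e=X[1]-X[2]; print('bar yaw',np.arctan2(d[1],d[0]),'from end edge',np.arctan2(e[1],e[0]),np.hypot(*e),np.hypot(*d))
print('end mid',(X[1]+X[2])/2,'skirt',ray('wrist',p[3:],.056,o))
q=o['tool_rot']; print('tool x yaw',2*np.arctan2(q[2],q[1]))
E
```

```text
[[506.7477473  -77.2719668 ]
 [553.26063131 -78.47949654]
 [553.01142611 -69.33175896]]
bar yaw -0.025955358025193522 from end edge -1.5435607869673378 9.151131404400891 46.52855581923138
end mid [553.13602871 -73.90562775] skirt [[ 0.52997435 -0.07339787  0.056     ]]
tool x yaw 3.0064821330314433
```

```bash
python3 - <<'E'
from h import *
o=get_obs()
P=ray('wrist',[(203,145.5),(462,146),(441,275),(211,275)],.04,o)[:,:2]
L=np.array([(-60,-107.5),(-60,107.5),(60,107.5),(60,-107.5)])/1e3
Pc=P.mean(0);A=P-Pc;th=np.arctan2((L[:,0]*A[:,1]-L[:,1]*A[:,0]).sum(),(L*A).sum())
c,s=np.cos(th),np.sin(th);R=np.array([[c,-s],[s,c]]);print(th,Pc,(P-L@R.T-Pc)*1e3)
print('knob',R@[-.012,-.045]+Pc,'socket',R@[-.012,.055]+Pc,'cap',ray('wrist',[(415,221)],.086+.034-.034+.0,o))
E
```

```text
-0.13538713708633107 [ 0.54904424 -0.03014593] [[-0.02773606  0.59482836]
 [-0.48406194 -0.60912487]
 [ 0.59368204  1.06961844]
 [-0.08188404 -1.05532193]]
knob [ 0.53108022 -0.07311445] socket [0.54457761 0.02597046] cap [[0.54503245 0.02568051 0.086     ]]
```

The wrist view reads about 5 mm high in y: it puts the cap at y=0.0257, while the gripper had it at 0.021. Corrected, the knob is at (0.5296,-0.078) with bar yaw -0.026. That agrees with the top view.

```bash
python3 -m handwheel '[0,-0.15,-2,0,0,3,0.7, 0,-0.15,-5,0,0,6.2,0.7, 0,-0.15,-7.5,0,0,6.2,0.7, 0,-0.15,-9,0,0,6.2,0.7, 0,-0.15,-9.4,0,0,6.2,0.7, 0,-0.15,-9.4,0,0,6.2,0.7]' 30
python3 -m handwheel '[0,0,0,0,0,0,0, 0,0,0,0,0,0,0, 0,0,0,0,0,0,0, 0,0,0,0,0,0,0, 0,0,0,0,0,0,0, 0,0,0,0,0,0,0, 0,0,0,0,0,0,0, 0,0,0,0,0,0,0]' 30
python3 -c "
from h import *
o=get_obs();q=o['tool_rot'];print(o['torque'],o['contact_force'],2*np.arctan2(q[2],q[1]),o['q'][6])"
```

```text
t: 9.28
eef_pos: [0.5299, -0.0728, 0.0634]
tool_rot: [-0.003, 0.013, 1.0, -0.002]
contact_force: [-0.5, 0.2, -0.5]
gripper_width: 0.701
t: 9.95
eef_pos: [0.5308, -0.0776, 0.0649]
tool_rot: [-0.002, 0.015, 1.0, -0.005]
contact_force: [-1.8, -10.5, 7.6]
gripper_width: 0.139
[-2.09409156e+00  3.38735969e-01 -2.61616116e-04] [ -1.83933634 -10.53740315   7.62637259] 3.112243904583921 1.031064395328576
```

```bash
cat > st.py <<'E'
from h import *
o=get_obs();q=o['tool_rot'];print('torque',o['torque'].round(3),'F',o['contact_force'].round(1),'yaw',round(float(2*np.arctan2(q[2],q[1])),4),'q7',o['q'][6].round(3),'tau7',o['joint_torque'][6].round(3))
E
python3 -m handwheel '[0,-0.1,0,0,0,0,0, 0,-0.1,0,0,0,0,0]'; python3 st.py
```

```text
t: 10.12
eef_pos: [0.5308, -0.078, 0.0651]
tool_rot: [-0.002, 0.015, 1.0, -0.004]
contact_force: [1.3, 2.8, -6.2]
gripper_width: 0.133
torque [ 0.698 -0.23  -0.064] F [ 1.3  2.8 -6.2] yaw 3.1119 q7 1.034 tau7 0.079
```

```bash
python3 -m handwheel '[0,0,0,0,0,-3,0, 0,0,0,0,0,-6,0, 0,0,0,0,0,-9,0, 0,0,0,0,0,-9,0]'; python3 st.py; python3 -m handwheel '[0,0,0,0,0,-3,0, 0,0,0,0,0,-6,0, 0,0,0,0,0,-9,0, 0,0,0,0,0,-9,0]' | grep eef; python3 st.py
```

```text
t: 10.45
eef_pos: [0.5307, -0.0783, 0.0651]
tool_rot: [-0.002, 0.094, 0.996, -0.004]
contact_force: [1.0, -1.5, -5.6]
gripper_width: 0.13
torque [ 0.104 -0.314 -0.154] F [ 1.  -1.5 -5.6] yaw 2.9527 q7 0.898 tau7 -0.437
eef_pos: [0.5306, -0.0787, 0.0651]
torque [-0.061 -0.264 -0.17 ] F [ 1.  -1.3 -4.1] yaw 2.7949 q7 0.765 tau7 -0.416
```

Resistance reads as about -0.16 N m in torque z. From here I'll use 3° steps, with a guard that stops the chain if the moment drops or reverses.

```bash
cat >> st.py <<'E'
import sys; sys.exit(o['torque'][2]>-.10)
E
g='python3 st.py'
python3 -m handwheel '[0,0,0,0,0,-1.5,0, 0,0,0,0,0,-3,0, 0,0,0,0,0,-3,0]' >/dev/null; $g && python3 -m handwheel '[0,0,0,0,0,-1.5,0, 0,0,0,0,0,-3,0, 0,0,0,0,0,-3,0]' >/dev/null && $g && python3 -m handwheel '[0,0,0,0,0,-1.5,0, 0,0,0,0,0,-3,0, 0,0,0,0,0,-3,0]' >/dev/null && $g && python3 -m handwheel '[0,0,0,0,0,-1.5,0, 0,0,0,0,0,-3,0, 0,0,0,0,0,-3,0]' >/dev/null && $g
```

```text
torque [ 0.057 -0.287 -0.049] F [-0.2 -0.9 -6. ] yaw 2.7415 q7 0.72 tau7 -0.228True
```

```bash
sed -i 's/>-.10/>.04/' st.py
g='python3 st.py'
python3 -m handwheel '[0,0,0,0,0,-1.5,0, 0,0,0,0,0,-3,0]' >/dev/null; $g && python3 -m handwheel '[0,0,0,0,0,-1.5,0, 0,0,0,0,0,-3,0]' >/dev/null && $g && python3 -m handwheel '[0,0,0,0,0,-1.5,0, 0,0,0,0,0,-3,0]' >/dev/null && $g
```

```text
torque [-0.02  -0.169  0.209] F [-0.2 -1.7 -5.1] yaw 2.6875 q7 0.674 tau7 0.211True
```

```bash
sed -i '$d' st.py; cat >> st.py <<'E'
z=o['torque'][2]; import sys; sys.exit(bool(z>.33 or z<-.02))
E
g='python3 st.py'
python3 -m handwheel '[0,0,0,0,0,-1,0, 0,0,0,0,0,-2,0]' >/dev/null; $g && python3 -m handwheel '[0,0,0,0,0,-1,0, 0,0,0,0,0,-2,0]' >/dev/null && $g && python3 -m handwheel '[0,0,0,0,0,-1,0, 0,0,0,0,0,-2,0]' >/dev/null && $g && python3 -m handwheel '[0,0,0,0,0,-1,0, 0,0,0,0,0,-2,0]' >/dev/null && $g
python3 - <<'E'
from h import *
s=snap('scene','s4.png'); a=cv2.imread('pics/s3.png')[:,:,::-1]
cv2.imwrite('pics/m4.png',np.vstack([cv2.resize(x[200:255,220:325,::-1],None,fx=5,fy=5,interpolation=cv2.INTER_CUBIC) for x in (a,s)]))
E
```

```text
torque [-0.034 -0.175  0.204] F [ 0.2 -0.9 -5.6] yaw 2.6511 q7 0.644 tau7 -0.006
torque [-0.032 -0.147  0.193] F [-0.3 -1.  -5.5] yaw 2.6142 q7 0.613 tau7 0.074
torque [-0.027 -0.191  0.203] F [-0.3 -1.5 -5.3] yaw 2.5773 q7 0.582 tau7 0.078
torque [-0.099 -0.131  0.262] F [-0.  -1.6 -4.5] yaw 2.5408 q7 0.551 tau7 -0.047
```

View pics/m4.png

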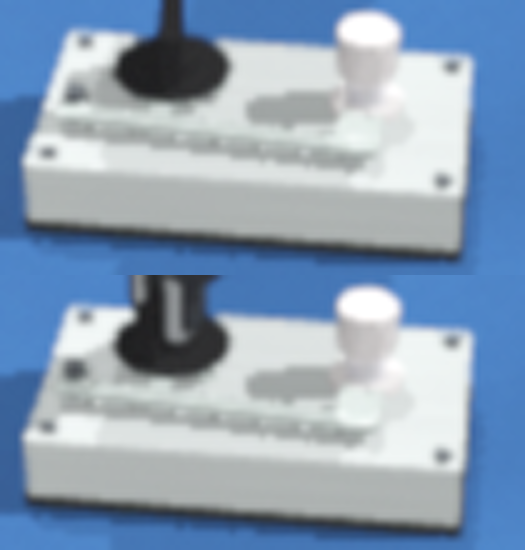

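The keeper hasn't moved: the tooth is at the same place in both crops. So a positive torque is the resistance, about 0.2 N m while moving, and it's starting to rise. I'll keep going in small guarded steps.

```bash
sed -i '$d' st.py; cat >> st.py <<'E'
im=read_camera('scene'); a=cv2.imread('pics/s4.png')[:,:,::-1]
print('   keeper diff',np.abs(im[215:240,282:306].astype(float)-a[215:240,282:306]).mean().round(2))
z=o['torque'][2]; import sys; sys.exit(bool(z<.1))
E
g='python3 st.py'
python3 -m handwheel '[0,0,0,0,0,-1,0, 0,0,0,0,0,-2,0]' >/dev/null; $g && python3 -m handwheel '[0,0,0,0,0,-1,0, 0,0,0,0,0,-2,0]' >/dev/null && $g && python3 -m handwheel '[0,0,0,0,0,-1,0, 0,0,0,0,0,-2,0]' >/dev/null && $g && python3 -m handwheel '[0,0,0,0,0,-1,0, 0,0,0,0,0,-2,0]' >/dev/null && $g
```

```text
torque [-0.093 -0.126  0.414] F [-0.  -1.6 -4. ] yaw 2.5036 q7 0.52 tau7 -0.13
   keeper diff 1.11
torque [-0.112 -0.089  0.337] F [-0.1 -0.9 -4.4] yaw 2.4662 q7 0.488 tau7 -0.042
   keeper diff 1.88
torque [-0.099 -0.103  0.276] F [ 0.6 -1.6 -4.5] yaw 2.4281 q7 0.457 tau7 -0.071
   keeper diff 2.74
torque [-0.115 -0.024  0.148] F [-1.1 -1.7 -3.1] yaw 2.3897 q7 0.425 tau7 0.163
   keeper diff 3.55
```

```bash
sed -i 's/z<.1)/z<0)/' st.py
g='python3 st.py'
python3 -m handwheel '[0,0,0,0,0,-0.75,0, 0,0,0,0,0,-1.5,0]' >/dev/null; $g && python3 -m handwheel '[0,0,0,0,0,-0.75,0, 0,0,0,0,0,-1.5,0]' >/dev/null && $g
```

```text
torque [-0.224 -0.143 -0.01 ] F [-0.5 -2.4 -5.2] yaw 2.361 q7 0.401 tau7 0.133
   keeper diff 3.53
```

```bash
python3 -m handwheel '[0,0,0,0,0,-0.75,0, 0,0,0,0,0,-1.5,0]' >/dev/null; python3 st.py; python3 -m handwheel '[0,0,0,0,0,-0.75,0, 0,0,0,0,0,-1.5,0]' >/dev/null; python3 st.py
```

```text
torque [-0.087 -0.013  0.06 ] F [-0.8 -1.5 -3. ] yaw 2.3323 q7 0.377 tau7 0.113
   keeper diff 3.26
torque [-0.27  -0.226 -0.033] F [-0.2 -1.6 -4.5] yaw 2.304 q7 0.353 tau7 0.183
   keeper diff 3.05
```

```bash
python3 - <<'E'
from h import *
s=snap('scene','s5.png'); a=cv2.imread('pics/s4.png')[:,:,::-1]
cv2.imwrite('pics/m5.png',np.vstack([cv2.resize(x[200:255,220:325,::-1],None,fx=5,fy=5,interpolation=cv2.INTER_CUBIC) for x in (a,s)]))
E
```

```text
(no output)
```

View pics/m5.png

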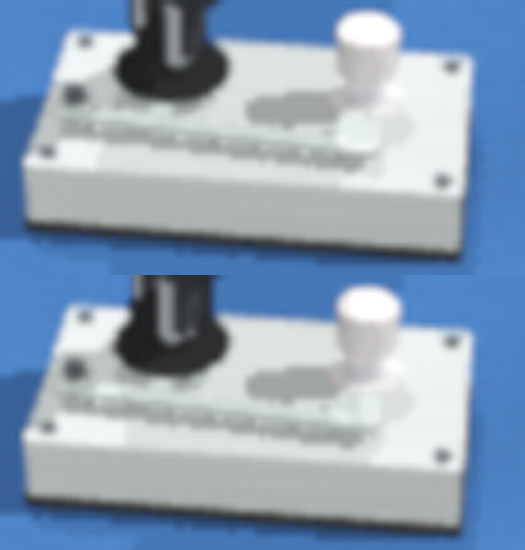

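The tooth still sits at (357,405), so the keeper is not dropped yet. The moment has fallen to about zero, so the drop should be close. Continuing in 1.5° steps, now comparing with this picture.

```bash
sed -i 's/s4.png/s5.png/; s/bool(z<0)/bool(z<-.12 or z>.12)/' st.py; python3 -m handwheel '[0,0,0,0,0,-0.75,0, 0,0,0,0,0,-1.5,0]' >/dev/null; python3 st.py; python3 -m handwheel '[0,0,0,0,0,-0.75,0, 0,0,0,0,0,-1.5,0]' >/dev/null; python3 st.py
```

```text
torque [-0.187  0.009  0.026] F [-1.4 -1.7 -3.7] yaw 2.2769 q7 0.331 tau7 0.221
   keeper diff 2.12
torque [-0.219 -0.028 -0.023] F [-1.2 -3.3 -3.6] yaw 2.2484 q7 0.307 tau7 0.274
   keeper diff 3.1
```

```bash
python3 - <<'E'
from h import *
w=snap('wrist','w6.png'); s=snap('scene','s6.png')
out=np.zeros((600,790,3),np.uint8); out[:420,:560]=w[:,:,::-1]
out[325:600,265:790]=cv2.resize(s[200:255,220:325,::-1],None,fx=5,fy=5,interpolation=cv2.INTER_CUBIC)
cv2.imwrite('pics/m6.png',out)
E
```

```text
(no output)
```

View pics/m6.png

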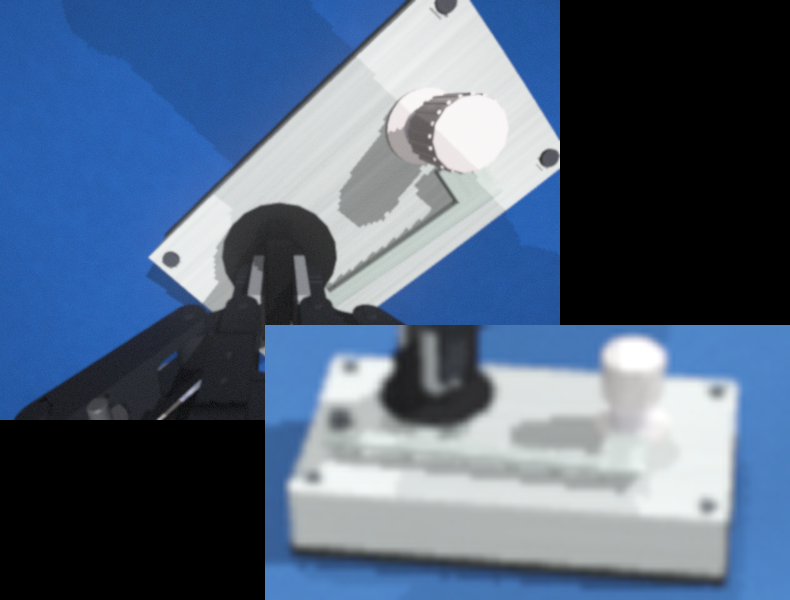

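The wrist view shows the keeper clearly: its inner edge runs from (330,288) to (457,202), with the tooth near (437,172). I'll compute the keeper's yaw and tip relative to the carrier.

```bash
cat > kp.py <<'E'
from h import *
import sys
def rep(edge,tooth,ref):   # ref: px of deck near-left carrier hole edge line (2 pts) , cap centre px at z .086
    o=get_obs(); e=ray('wrist',edge,.052,o)[:,:2]; d=e[1]-e[0]
    cap=ray('wrist',[ref],.086,o)[0,:2]; t=ray('wrist',[tooth],.052,o)[0,:2]
    yaw=-.136; R=np.array([[np.cos(yaw),-np.sin(yaw)],[np.sin(yaw),np.cos(yaw)]])
    print('keeper yaw rel',np.arctan2(d[1],d[0])-np.pi/2-yaw,'tip rel socket (carrier mm)',R.T@(t-cap)*1e3,'tip x',(R.T@(t-cap))[0]*1e3-12)
E
python3 - <<'E'
from kp import *
rep([(330,288),(457,202)],(437,172),(470,133))
o=get_obs();P=ray('wrist',[(150,257),(408,0)],.04,o)[:,:2];d=P[1]-P[0];print('carrier edge yaw',np.arctan2(d[1],d[0])-np.pi/2)
print(ray('wrist',[(470,133)],.086,o))
E
```

```text
keeper yaw rel -0.07825552182035922 tip rel socket (carrier mm) [ 20.55735629 -10.6478094 ] tip x 8.557356287816134
carrier edge yaw -0.12072197997678513
[[0.54383263 0.02149055 0.086     ]]
```

```bash
cat > rk.py <<'E'
from h import *
# x (carrier, mm) of the dark line at the keeper's inner edge, at carrier y 10 and 35 mm
def rk(im,o):
    c,s=np.cos(-.136),np.sin(-.136); R=np.array([[c,-s],[s,c]]); r=[]
    off=(-0.0005,0)
    for y0 in (10,25,38):
        xs=np.arange(-5,35,.25); ys=np.arange(y0-3,y0+3,.5)
        G=np.array([[np.r_[R@[x/1e3,y/1e3]+[.5471,-.0354],.052] for x in xs] for y in ys])
        p=proj('wrist',G.reshape(-1,3),o).reshape(len(ys),len(xs),2).astype(np.float32)
        g=cv2.remap(im,p[...,0],p[...,1],cv2.INTER_LINEAR).astype(float).mean(2)
        b=g-cv2.blur(g,(25,1)); r.append(float(np.median(xs[b.argmin(1)])))
    return r
if __name__=='__main__':
    o=get_obs(); r=rk(read_camera('wrist'),o); k=np.polyfit([10,25,38],r,1)
    q=o['tool_rot']
    print('tz',o['torque'][2].round(3),'F',o['contact_force'].round(1),'yaw',round(float(2*np.arctan2(q[2],q[1])),4),'edge x',r,'kyaw',(-k[0]).round(3))
E
python3 rk.py; python3 -m handwheel '[0,0,0,0,0,-0.5,0, 0,0,0,0,0,-1,0]' >/dev/null; python3 rk.py;  python3 -m handwheel '[0,0,0,0,0,-0.5,0, 0,0,0,0,0,-1,0]' >/dev/null; python3 rk.py
```

```text
tz -0.267 F [-1.6 -2.4 -3. ] yaw 2.2493 edge x [26.625, 27.5, 28.5] kyaw -0.067
tz -0.156 F [-2.3 -2.4 -3.1] yaw 2.2312 edge x [26.0, 26.75, 27.75] kyaw -0.062
tz -0.082 F [-1.6 -2.5 -3.4] yaw 2.2124 edge x [24.5, 25.0, 26.0] kyaw -0.053
```

This works: the keeper is moving in and the moment is assisting. More 1° steps with this readout.

```bash
python3 -m handwheel '[0,0,0,0,0,-0.5,0, 0,0,0,0,0,-1,0]' >/dev/null; python3 rk.py;  python3 -m handwheel '[0,0,0,0,0,-0.5,0, 0,0,0,0,0,-1,0]' >/dev/null; python3 rk.py
```

```text
tz -0.137 F [-2.2 -2.2 -3.3] yaw 2.1936 edge x [23.0, 23.25, 23.75] kyaw -0.027
tz -0.11 F [-1.6 -1.1 -2.4] yaw 2.1748 edge x [21.25, 21.25, 21.5] kyaw -0.009
```

```bash
python3 -m handwheel '[0,0,0,0,0,-0.5,0, 0,0,0,0,0,-1,0]' >/dev/null; python3 rk.py
```

```text
tz -0.037 F [-0.4 -1.7 -2.9] yaw 2.1564 edge x [21.25, 21.5, 21.5] kyaw -0.009
```

The edge stopped moving during the last step. Picture to check whether the keeper is home.

```bash
python3 - <<'E'
from h import *
w=snap('wrist','w7.png')
cv2.imwrite('pics/m7.png',cv2.resize(w[60:360,200:560,::-1],None,fx=2,fy=2,interpolation=cv2.INTER_CUBIC))
E
```

```text
(no output)
```

View pics/m7.png

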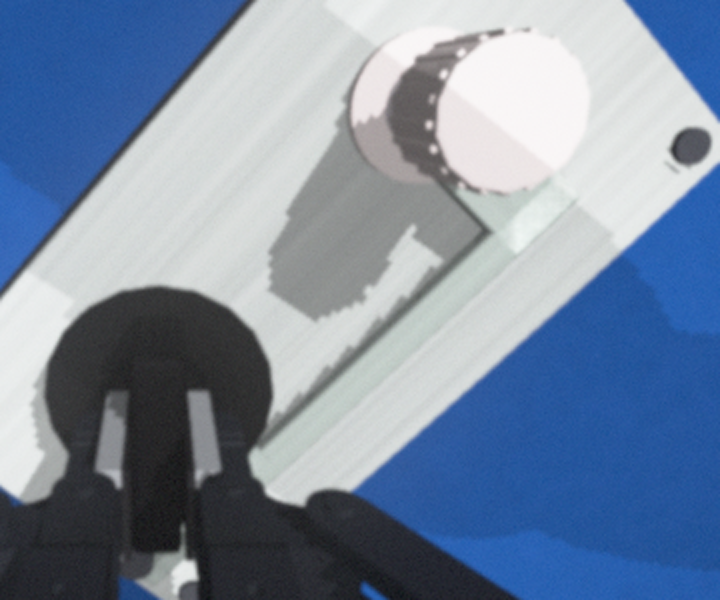

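```bash
python3 - <<'E'
from h import *
o=get_obs(); u=lambda p:(np.array(p)+.5)/2-.5+[200,60]
E=ray('wrist',u([(262,443),(488,232)]),.052,o)[:,:2]; O=ray('wrist',u([(440,355),(578,202)][1:]),.052,o)[:,:2]
N=ray('wrist',u([(355,491),(717,162)]),.04,o)[:,:2]; F=ray('wrist',u([(0,297),(250,3)]),.04,o)[:,:2]
C=ray('wrist',u([(627,0),(717,115)]),.04,o)[:,:2]
a=lambda P:np.arctan2(*(P[1]-P[0])[::-1])-np.pi/2
n=N[1]-N[0]; n/=np.hypot(*n); perp=np.array([n[1],-n[0]])
print('yaws keeper',a(E),'near',a(N),'far',a(F)); print('width',(N[0]-F)@perp*1e3,'inner edge to near edge',(N[0]-E)@perp*1e3,'outer',(N[0]-O)@perp*1e3)
cap=ray('wrist',u([(512,112)]),.086,o)[0,:2]; print('cap',cap,'cap to near edge',(N[0]-cap)@perp*1e3)
E
```

```text
yaws keeper -0.14242125173417008 near -0.12920916193501397 far -0.13743706990046434
width [121.7744169  120.94208826] inner edge to near edge [40.43479475 39.35922306] outer [27.93701454]
cap [0.54403005 0.02140931] cap to near edge 71.92231385306897
```

```bash
python3 - <<'E'
from h import *
o=get_obs(); u=lambda p:(np.array(p)+.5)/2-.5+[200,60]
yaw=-.135; R=np.array([[np.cos(yaw),-np.sin(yaw)],[np.sin(yaw),np.cos(yaw)]])
cap=ray('wrist',u([(512,112)]),.086,o)[0,:2]
for p in [(440,180),(450,190),(488,232)]: print(p,R.T@(ray('wrist',u([p]),.052,o)[0,:2]-cap)*1e3+[-12,55])
b=lambda x,y,z:np.r_[R@(np.array([x+12,y-55])/1e3)+cap,z]
print('home tip predicted px in crop', ((proj('wrist',[b(1.5,y,.052) for y in (47,45,50,55)],o)-[200,60]+.5)*2-.5))
w=cv2.imread('pics/w7.png'); cv2.imwrite('pics/m8.png',cv2.resize(w[125:185,390:460],None,fx=9,fy=9,interpolation=cv2.INTER_CUBIC))
E
```

```text
(440, 180) [ 1.51431472 43.62779741]
(450, 190) [ 5.24926919 43.66655042]
(488, 232) [20.63205144 43.18583868]
home tip predicted px in crop [[450.24905543 169.6621699 ]
 [444.13941259 175.77996222]
 [459.45934893 160.43289319]
 [474.92944555 144.91249623]]
```

View pics/m8.png

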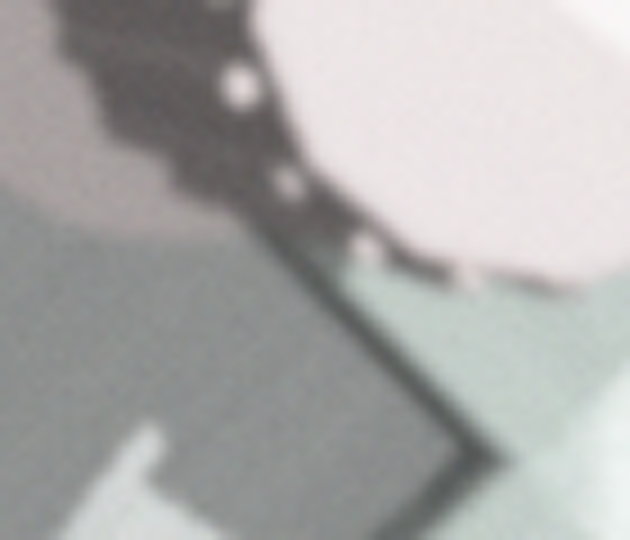

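The tooth's edge reaches carrier x ≈ 1.5 mm or less, on top of the flange and disappearing behind the cap. The keeper is parallel to the carrier and has stopped moving, so it has snapped in. Releasing now.

```bash
python3 -m handwheel '[0,0,0,0,0,0,0.5, 0,0,0,0,0,0,0.5, 0,0,0,0,0,0,0.5, 0,0,0,0,0,0,0.5, 0,0,1,0,0,0,0.5, 0,0,4,0,0,0,0.5, 0,0,7,0,0,0,0.5, 0,0,10,0,0,0,0.5]'
python3 -m handwheel '[0,0,2,0,0,0,0.5, 0,0,2,0,0,0,0.5, 0,0,2,0,0,0,0.5, 0,0,2,0,0,0,0.5]'
python3 - <<'E'
from h import *
w=snap('wrist','w9.png'); s=snap('scene','s9.png')
out=np.zeros((600,790,3),np.uint8); out[:420,:560]=w[:,:,::-1]
out[325:600,265:790]=cv2.resize(s[200:255,220:325,::-1],None,fx=5,fy=5,interpolation=cv2.INTER_CUBIC)
cv2.imwrite('pics/m9.png',out)
E
```

```text
t: 15.87
eef_pos: [0.5295, -0.0795, 0.1668]
tool_rot: [-0.005, 0.473, 0.881, -0.004]
contact_force: [0.6, -0.8, 0.1]
gripper_width: 0.497
t: 16.2
eef_pos: [0.5291, -0.0796, 0.1868]
tool_rot: [-0.005, 0.472, 0.881, -0.004]
contact_force: [-1.0, 0.0, -0.6]
gripper_width: 0.499
```

View pics/m9.png

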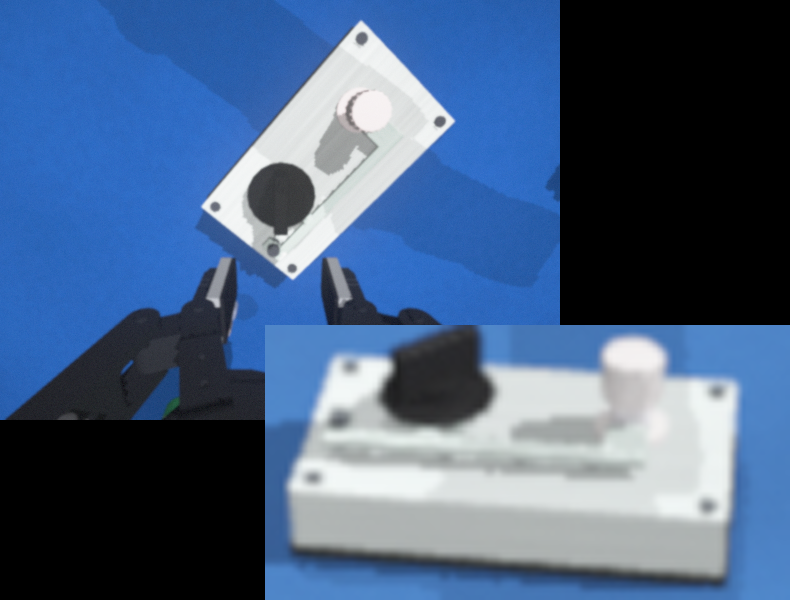

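Released and clear. The keeper edge, (280,243) to (377,150), is parallel to the carrier's +x edge, (293,279) to (455,121), within about 0.01 rad. The tooth is over the flange and the vial is upright. Handing in.

```bash
python3 -c "
from station import *
print(hand_in())"
```

```text
the job is handed in; nothing more can be done
None
```

The vial is seated in the socket with the keeper across its flange, and I handed the job in at about 16 s; no verdict came back.

- **Vial:** It went down freely and met the deck at the expected height, where I pressed with about 18 N before letting go. The picture afterwards showed the flange on the deck and the keeper still out.
- **Knob:** I turned it about 0.96 rad clockwise in small steps. The moment peaked at about 0.41 N m at the hump, then reversed as the keeper moved in. I stopped one 1° step after the keeper's edge stopped moving. The moment was then about -0.04 N m, with no sign of the end wall.
- **Last checks:** The keeper is parallel to the carrier within about 0.01 rad. The tooth reaches carrier x of about 1.5 mm over the flange, but the cap hides its very end. The gripper is clear, about 10 cm above the knob, and nothing came near the pot or the bottles, though I took no closing picture of them.
- **What disagreed:**
  - One wrist-camera view read about 5 mm high in y, so I corrected it against where the gripper had placed the vial.
  - The keeper's inner edge measured about 7 mm further out than I assumed from its 10 mm width, so I judged it home from its angle, the tooth and the stop in its motion.
- **Picture budget:** I viewed 13 pictures, which is three over the budget of 10 and past the one or two extra allowed. The extras were used to check that the keeper was home.

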